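# Turn the dried cup over and stand it under the dispenser

## Task

The square white plastic cup has dried mouth-down on the blue mat: turn it mouth-up and stand it on the steel foot plate of the dispenser, centred under the nozzle, ready to be filled. Do not bump the nozzle, and leave everything else on the bench where it stands.

Things in the scene. Friction and masses are not known exactly. Their poses are not given: they have to be found in the camera images.
- cup: White plastic cup, square, 52 x 52 mm outside, 70 mm tall, flat straight sides all alike, walls and bottom 3 mm, open at one end, 50 to 100 g. Origin: centre of the outside of its closed end; z points from there to the mouth (straight down at the start, origin 70 mm above the bench); x and y are square to its sides.
- cup_mouth (a point): Centre of the cup's open end, 70 mm from the origin along the cup's z.
- dispenser: Fixed white C-shaped dispenser. Origin on the bench below the nozzle; x points from its open side to its column, z up. Steel foot plate 6 mm thick, 130 mm wide, x = -60 to 160 mm. Column 100 mm wide, x = 75 to 150 mm. Head 76 mm wide, x = -20 to 150 mm, underside 150 mm and top 210 mm above the bench. Open at -x and both sides.
- spot (a point): Point on top of the foot plate, 6 mm above the bench, straight below the nozzle: the middle of the cup's bottom belongs here.
- nozzle: The nozzle: a 10 mm thick steel tube (22 mm collar above it) that hangs from the dispenser's head. Origin at the centre of its lower tip, 125 mm above the bench.
- beaker: Bystander: round glass beaker standing mouth-down, 60 mm across, 75 mm tall; origin at the centre of its closed end, 75 mm above the bench.
- pot: Bystander: small round white plastic pot, mouth-up, 52 mm across, 55 mm tall; origin at the centre of its underside.
- bottle: Bystander: amber bottle with black cap, 60 mm across, 130 mm tall; origin at the centre of its underside.
- rack: Bystander: blue tube rack with capped tubes, 80 x 200 mm, 68 mm tall over the caps, long side along its y; origin at the centre of its underside.
- tipbox: Bystander: grey pipette-tip box, 90 x 120 mm, 57 mm tall, long side along its y; origin at the centre of its underside.
- dish: Bystander: closed clear round dish, 90 mm across, 14 mm tall; origin at the centre of its underside.
Things that resemble listed ones, but are neither listed nor needed, are in the scene too. What is shaped like the cup but turquoise or yellow is not meant.

How it is judged:
At the end, for the whole second after the job is handed in: The cup stands still and released, mouth-up (within 0.1 rad), with its bottom on the foot plate (within 4 mm in height) and its centre within 12 mm of the point below the nozzle (z of cup_mouth in the frame of spot above 0.06 m and angle between cup's own z axis and vertical below 0.1 rad and horizontal distance between cup and spot below 0.012 m and z of cup in the frame of spot between -0.004 and 0.004 m and linear speed of cup below 0.02 m/s); the robot touches nothing.
It fails at once if the nozzle is bumped (more than 3 N) (contact force between nozzle and anything else above 3 N).
It fails at once if a bystander (beaker, pot, bottle, rack, tip box or dish) is moved by more than 25 mm (distance of any of beaker, pot, bottle, rack, tipbox, dish from where it was at the start of the episode above 0.025 m).
It also fails if it takes over 72 s, if anything falls off the work surface, if the arm or the gripper's body presses on something with over 40 N, if the wrist force passes 120 N, or if a joint passes its speed limit or range.

## Robot

A 7-joint arm with a two-finger parallel gripper is mounted at the origin on the work surface. World frame = base frame: x ahead of the robot, y to its left, z up, the work surface at z = 0. Lengths are in m, angles in rad, forces in N, time in s.
With the tool pointing down it reaches from about 0.35 to 0.775 m from the base axis. Payload 3.1 kg.
Tool frame: the origin (TCP) lies at the very end of the fingers, on their centre line; the grasp point (between the pads) lies 19 mm behind it; z points along the fingers, y is the line along which they close (so a half turn about z gives the same grasp; the last joint's range is limited). The gripper opens to 85 mm and grips with 20 to 120 N. Pads are 22 mm wide; open, the fingers measure 114 mm over their backs; the gripper's body (76 mm by 85 mm) begins 54 mm behind the grasp point. The pads swing forward as they close: fully open they stand 13 mm farther back than shut.
Start: joints at [-1.15, 0.311, 0.014, 1.512, -0.004, 1.319, -0.027], TCP at [0.246, 0.492, 0.231] pointing down, gripper open.
Joint ranges: [-2.7, 2.7], [-0.3, 1.91], [-1.27, 1.3], [0.12, 2.57], [-1.44, 4.58], [0.2, 2.03], [-3.05, 3.05]. Speed limits (rad/s): [2.79, 2.79, 3.14, 3.14, 3.14, 3.14, 3.14].

## Interface

Orientations are given as a rotation vector (axis times angle).
In Python, from cell import env gives the robot as it stands. Calls block until the motion is done:
- env.move_ptp(position, orientation): joint-space move of the TCP to a pose.
- env.move_l(position, rot=None, max_speed=0.15): straight line of the TCP; rot=None keeps the orientation; max_speed is the mean speed in m/s.
- env.move_j(angles): joint-space move.
- env.command_gripper(opening, strength=None): opening from 0.0 (shut) to 1.0 (fully open); strength is the grip in N (None keeps the last); returns when the fingers have stopped.
- env.hold(seconds).
- env.solve_ik(position, orientation): joint angles nearest the present ones, or None.
- env.snapshot(name): name is "scene" or "top" or "wrist"; returns a dict with "color" (480x640x3 uint8, red, green, blue), "z_map" (480x640 float32, m along the optical axis (not along the pixel's ray), 0 where there is no reading), "intrinsics" (3x3 intrinsics, pixels), "k1" (the pictures are not rectified: a ray, as slopes to the right and down, at radius r is drawn at 1 + k1 r^2 times it, then the intrinsics apply), "R" (3x3) and "t" (3): a world point X has camera coordinates R X + t. Camera axes: x right, y down, z forward; pixel columns grow to the right and rows downward; lengths in m; the calibration is good to about 2 mm. A picture is of the moment at which its call begins.
A pose or a line that the arm cannot do raises env.Unreachable and nothing moves.
- env.sign_off(): hands the job in; it is judged then, once.
Readings, each from a call of its own:
- env.current_time_s(): time.
- env.current_joints(): joint angles.
- env.current_joint_velocities(): joint speeds.
- env.current_joint_efforts(): joint torques, N m.
- env.current_eef_pos(): TCP position.
- env.current_ee_rot(): TCP orientation.
- env.current_wrist_force(): force on the tool from outside, world axes, zero at the start.
- env.current_torque(): the same for the moment, N m.
- env.current_width(): opening from 0.0 (shut) to 1.0 (fully open).
- env.current_finger_force(): force on a finger pad.
Only numpy, scipy, OpenCV 4.12 (cv2) and the standard library are available. Lean on these libraries where they do the work, as an engineer would, in place of code of your own. Each camera call takes 0.05 s, during which the arm holds its last target. There are 200 camera calls.

## Working session

There is one attempt and no reset: what is moved stays moved. The work goes in short steps, each a Python script; the robot and the scene stay as the last script left them, time stands still between calls to the robot, and variables do not carry over. Pictures are saved under pics/ and viewed, at most 10 in all, crops included, and the job is handed in when it is done.

```bash
mkdir -p pics; ls
cat > h.py <<'E'
import numpy as np, cv2
from cell import env
def snap(n,f=None):
    s=env.snapshot(n)
    if f: cv2.imwrite('pics/'+f,s['color'][:,:,::-1])
    return s
def ray(s,uv):
    K=s['intrinsics'];d=np.linalg.inv(K)@np.array([uv[0],uv[1],1.]);p=d[:2];q=p.copy()
    for _ in range(30): q=p/(1+s['k1']*(q@q))
    return -s['R'].T@s['t'], s['R'].T@np.array([q[0],q[1],1.])
def onplane(s,uv,z):
    o,d=ray(s,uv);return o+d*(z-o[2])/d[2]
def depthpt(s,uv):
    o,d=ray(s,uv);return o+d*s['z_map'][int(uv[1]),int(uv[0])]
def proj(s,X):
    c=s['R']@np.array(X)+s['t'];q=c[:2]/c[2];q=q*(1+s['k1']*(q@q));return (s['intrinsics']@np.array([*q,1]))[:2]
E
python3 - <<'E'
from h import *
import pickle
d={n:snap(n,n+'0.png') for n in('scene','top')}
pickle.dump(d,open('s0.pkl','wb'))
for n,s in d.items(): print(n,s['intrinsics'],s['k1'],-s['R'].T@s['t'],s['R'])
E
```

```text
pics
scene [[538.4355519    0.         318.29107453]
 [  0.         538.4355519  239.53442597]
 [  0.           0.           1.        ]] -0.07010896225430384 [1.27281045 0.31848839 1.22491984] [[-0.40345432  0.91481537 -0.01836961]
 [ 0.74177573  0.31525384 -0.59193224]
 [-0.53571762 -0.25244375 -0.80577837]]
top [[536.20762563   0.         327.62912859]
 [  0.         536.20762563 238.83137302]
 [  0.           0.           1.        ]] -0.14878333470432753 [ 0.3264641  -0.0402441   1.16022912] [[-7.89866710e-04 -9.99926554e-01  1.20939525e-02]
 [-9.82949413e-01 -1.44742821e-03 -1.83870486e-01]
 [ 1.83874486e-01 -1.20329767e-02 -9.82876076e-01]]
```

View pics/scene0.png

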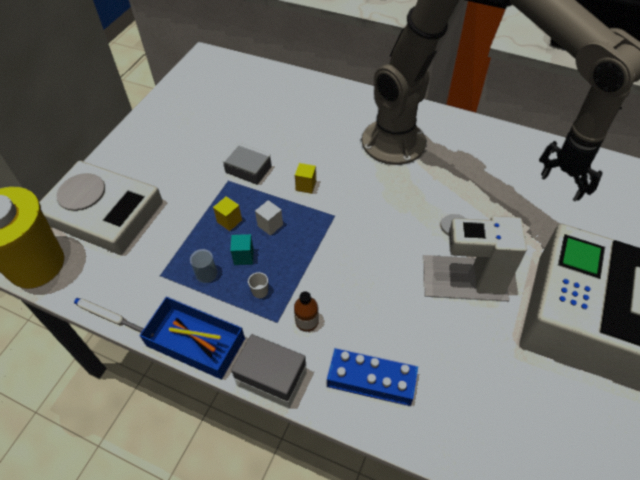

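View pics/top0.png

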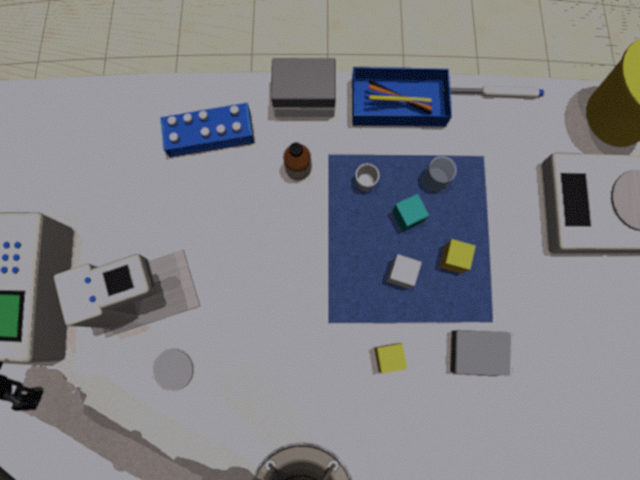

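Candidates for the cup are the white cube at scene (267,217) / top (405,270), and the round white pot at top (367,178). The turquoise box (top 411,211) and the yellow ones (top 458,255 and 391,358) are excluded by colour. The white square closed-top cube fits, so I'll confirm it in a crop and measure it.

Run:
```python
from h import *
import pickle
d=pickle.load(open('s0.pkl','rb'));s=d['top'];c=s['color']
a=cv2.resize(c[150:330,330:500],None,fx=3,fy=3,interpolation=cv2.INTER_CUBIC)
b=cv2.resize(c[235:345,45:205],None,fx=1.75*1,fy=1.75,interpolation=cv2.INTER_CUBIC)
s2=d['scene'];e=cv2.resize(s2['color'][205:310,415:540],None,fx=2.2,fy=2.2,interpolation=cv2.INTER_CUBIC)
W=np.zeros((540,800,3),np.uint8);W[:540,:510]=a;W[:b.shape[0],515:515+b.shape[1]]=b[:, :285];W[250:250+e.shape[0],515:515+e.shape[1]]=e
cv2.imwrite('pics/crop1.png',W[:,:,::-1])
hsv=cv2.cvtColor(c,cv2.COLOR_RGB2HSV)
m=((hsv[:,:,2]>100)&(hsv[:,:,1]<60)).astype(np.uint8)
roi=np.zeros_like(m);roi[240:305,375:435]=m[240:305,375:435]
cs=max(cv2.findContours(roi,0,cv2.CHAIN_APPROX_NONE)[0],key=cv2.contourArea)
r=cv2.minAreaRect(cs);print(r)
print('depth',depthpt(s,(403,272)))
for p in cv2.boxPoints(r): print(p,onplane(s,p,.07).round(4))
# depth-based points: cup top and dispenser head
v,u=np.mgrid[0:480,0:640]
def cloud(s,u0,u1,v0,v1):
    return np.array([[*depthpt(s,(x,y)),x,y] for y in range(v0,v1) for x in range(u0,u1) if s['z_map'][y,x]>0])
P=cloud(s,375,435,240,305);T=P[abs(P[:,2]-.07)<.012]
print(len(T));r=cv2.minAreaRect((T[:,:2]*1000).astype(np.float32));print('cup',r)
P=cloud(s,40,210,235,345)
T=P[abs(P[:,2]-.21)<.015];r=cv2.minAreaRect((T[:,:2]*1000).astype(np.float32));print('head',len(T),r,cv2.boxPoints(r),np.median(T[:,2]))
```

```text
((405.6540222167969, 269.62432861328125), (26.026601791381836, 25.953081130981445), 17.10272979736328)
depth [ 0.46045427 -0.20745169  0.07670433]
[389.39996 278.2    ] [ 0.4485 -0.1801  0.07  ]
[397.0324  253.39459] [ 0.5   -0.197  0.07 ]
[421.90808 261.04865] [ 0.484  -0.2485  0.07  ]
[414.27563 285.85406] [ 0.4326 -0.2311  0.07  ]
670
cup ((466.70306396484375, -214.1824493408203), (52.95676040649414, 53.6998405456543), 71.47880554199219)
head 4274 ((416.582275390625, 360.7635192871094), (101.26239776611328, 171.27703857421875), 18.74518585205078) [[341.1159  425.58868]
 [396.15747 263.39667]
 [492.04865 295.93835]
 [437.00708 458.13037]] 0.2104201918587067
```

View pics/crop1.png

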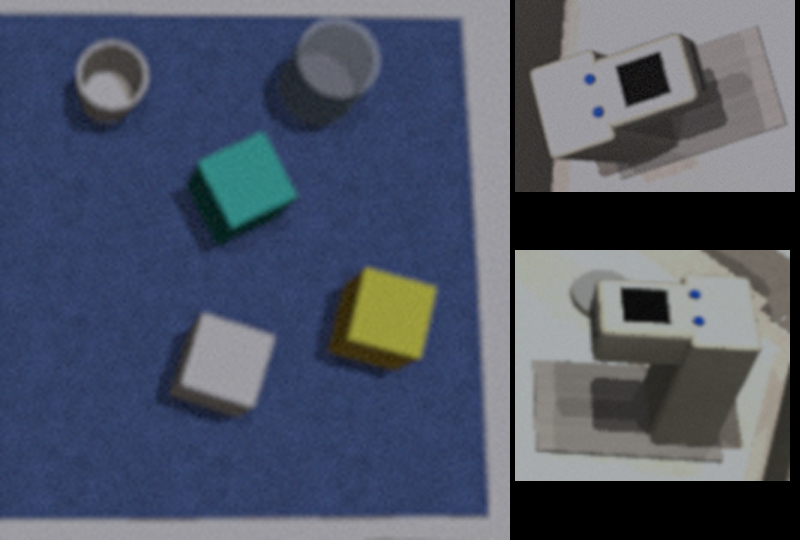

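The crop confirms the target: a white square closed top at crop (228,360), with the turquoise and yellow ones beside it and the round open pot at (110,75). The dispenser's open side faces -y.

My plan has four moves:
1. Grasp with the tool pitched 45° down.
2. Roll 180° and lay the cup on its side.
3. Regrasp from the mouth side.
4. Pitch it upright and insert from the dispenser's robot-facing side.

Next I'll refine the spot, locate the neighbours and check IK.

```bash
cat >> h.py <<'E'
from scipy.spatial.transform import Rotation as Ro
def tool(head,pitch,flip=0):
    """head: heading deg, pitch: deg below horizontal; y axis horizontal; returns matrix"""
    h=np.radians(head);p=np.radians(pitch)
    z=np.array([np.cos(h)*np.cos(p),np.sin(h)*np.cos(p),-np.sin(p)])
    y=np.array([-np.sin(h),np.cos(h),0])*(-1 if flip else 1)
    return np.c_[np.cross(y,z),y,z]
def rv(M): return Ro.from_matrix(M).as_rotvec()
def tcp(g,M,off=.019): return np.array(g)+off*M[:,2]
E
python3 - <<'E'
from h import *
import pickle
d=pickle.load(open('s0.pkl','rb'));
def cloud(s,u0,u1,v0,v1):
    return np.array([[*depthpt(s,(x,y)),x,y] for y in range(v0,v1) for x in range(u0,u1) if s['z_map'][y,x]>0])
for n,b in(('top',(40,210,235,345)),('scene',(415,545,205,310))):
    s=d[n];P=cloud(s,*b)
    T=P[abs(P[:,2]-.21)<.012];r=cv2.minAreaRect((T[:,:2]*1000).astype(np.float32))
    q=cv2.boxPoints(r);e=[q[1]-q[0],q[2]-q[1]];L=max(e,key=np.linalg.norm);L=L/np.linalg.norm(L);L*=np.sign(L[1]);l=np.array([-L[1],L[0]])
    c=T[:,:2]*1000;a=c@L;w=c@l;print(n,'dir',L,'ang',np.degrees(np.arctan2(L[1],L[0])),'along',np.percentile(a,[.5,99.5]))
    a0=np.percentile(a,.5)
    for lo,hi in((5,85),(105,165)):
        k=(a>a0+lo)&(a<a0+hi);ww=np.percentile(w[k],[1,99]);print(lo,hi,ww,'->mid',ww.mean(),'width',np.ptp(ww))
    print('med z',np.median(T[:,2]),'spot(head mid)',[ (a0+20)*L+l*np.mean(np.percentile(w[(a>a0+5)&(a<a0+85)],[1,99]))])
# plate corners by hand picks from crops
s=d['top']
for p in((515+0,0),):pass
f=1.75
for p in((756,27),(786,123),(620,178)): print('plate top',onplane(s,(45+(p[0]-515)/f,235+p[1]/f),.006).round(4))
s=d['scene']
for p in((533,361),(537,450),(721,461)): print('plate scene',onplane(s,(415+(p[0]-515)/2.2,205+(p[1]-250)/2.2),.006).round(4))
s=d['top']
hsv=cv2.cvtColor(s['color'],cv2.COLOR_RGB2HSV)
for n,b,h in(('yellow',(435,485,230,280),.07),('teal',(390,435,190,235),.07),('cup',(375,435,240,305),.07),('pot',(350,385,160,195),.055),('bottle',(280,315,140,182),.13)):
    P=cloud(s,*b);T=P[abs(P[:,2]-h)<.012];r=cv2.minAreaRect((T[:,:2]*1000).astype(np.float32));print(n,len(T),np.round(r[0]),np.round(r[1]),r[2])
s=d['scene'];P=cloud(s,245,292,195,240);T=P[abs(P[:,2]-.07)<.008];r=cv2.minAreaRect((T[:,:2]*1000).astype(np.float32));print('cup scene',len(T),r)
print('dish',onplane(d['top'],(173,370),.014))
def ik(l,g,M):
    q=env.solve_ik(tcp(g,M),rv(M));print(l,None if q is None else np.round(q,2))
for fl in(0,1):
    ik('g1',(.46,-.212,.045),tool(-18.5,45,fl))
    for y in(0,.05): 
      for x in (.42,.48): ik(f'lay{x,y}',(x,y,.03),tool(0,45,fl))
    for x in(.4,.45,.5):
      for p in(110,115,120): ik(f're{x,p}',(x,0.03,.03),tool(0,p,fl))
    for p in(20,25,30,35): ik(f'place{p}',(.43,.295,.045),tool(18.8,p,fl)); ik(f'pre{p}',(.43-.1*.947,.295-.032,.06),tool(18.8,p,fl))
E
```

```text
top dir [-0.31931385  0.947649  ] ang 108.62143 along [124.60481286 292.50508084]
5 85 [-546.64228318 -472.63389582] ->mid -509.63808949642885 width 74.00838736255224
105 165 [-558.03692069 -460.08173394] ->mid -509.05932731459615 width 97.95518674845141
med z 0.21045296891806115 spot(head mid) [array([436.78370683, 299.76910909])]
scene dir [-0.3241709   0.94599855] ang 108.915344 along [121.50820104 289.93601372]
5 85 [-550.24410755 -475.59576719] ->mid -512.9199373710148 width 74.64834035687238
105 165 [-562.86756084 -463.52615658] ->mid -513.1968587101032 width 99.34140426956526
med z 0.20982015258723485 spot(head mid) [array([439.34867763, 300.14026422])]
plate top [0.516  0.2643 0.006 ]
plate top [0.3961 0.2214 0.006 ]
plate top [0.325  0.4302 0.006 ]
plate scene [0.3994 0.2236 0.006 ]
plate scene [0.5204 0.2662 0.006 ]
plate scene [0.45   0.4714 0.006 ]
yellow 665 [ 499. -330.] [54. 54.] 75.49604034423828
teal 629 [ 594. -231.] [53. 54.] 25.283336639404297
cup 670 [ 467. -214.] [53. 54.] 71.47880554199219
pot 160 [ 674. -139.] [48. 50.] 88.15621185302734
bottle 162 [706.  13.]
[... 1075 characters left out ...]
0) None
lay(0.42, 0.05) None
lay(0.48, 0.05) None
re(0.4, 110) [-0.56  0.59  0.63  1.89 -0.35  1.15 -1.31]
re(0.4, 115) [-0.54  0.66  0.63  1.82 -0.36  1.25 -1.31]
re(0.4, 120) [-0.52  0.72  0.63  1.75 -0.36  1.35 -1.3 ]
re(0.45, 110) [-0.52  0.67  0.63  1.75 -0.38  1.22 -1.31]
re(0.45, 115) [-0.5   0.74  0.63  1.68 -0.38  1.32 -1.3 ]
re(0.45, 120) [-0.49  0.8   0.64  1.6  -0.39  1.43 -1.29]
re(0.5, 110) [-0.49  0.75  0.63  1.6  -0.41  1.29 -1.3 ]
re(0.5, 115) [-0.47  0.82  0.64  1.52 -0.41  1.41 -1.3 ]
re(0.5, 120) [-0.45  0.89  0.65  1.43 -0.42  1.52 -1.29]
place20 None
pre20 None
place25 None
pre25 None
place30 None
pre30 None
place35 [-0.05  0.89 -1.08  2.54  2.31  1.42  2.24]
pre35 None
```

Run:
```python
from h import *
S=np.array([.438,.300])
def ok(g,M): return env.solve_ik(tcp(g,M),rv(M)) is not None
def u(h): return np.array([np.cos(np.radians(h)),np.sin(np.radians(h))])
print('place: pitch 20..50, "." none, digits: flips bitmask for place & pre(-0.12, +20mm)')
for h in range(0,240,15):
    row=''
    for p in(15,20,25,30,35,40,45,50):
        k=0
        for f in(0,1):
            M=tool(h,p,f);g=S-.008*u(h);pre=S-.12*u(h)
            a=ok((*g,.045),M);b=ok((*pre,.06),M);k+=(f+1)*(a and b)
        row+=str(k)
    print(h,row)
print('grasp1 headings (pitch 30..60)')
C=np.array([.467,-.214])
for h in(-18.5,71.5,161.5,-108.5):
    row=''
    for p in(30,35,40,45,50,55,60):
        k=0
        for f in(0,1):
            M=tool(h,p,f);g=C-.008*u(h)
            k+=(f+1)*(ok((*g,.045),M) and ok((*g,.15),M))
        row+=str(k)
    print(h,row)
print('lay (both flips needed): at R,angle0; rel heading; pitch 40,45,50,60')
for R in(.4,.45,.5,.55,.6,.65):
    print(R,[(h,''.join(str(sum((f+1)*ok((R,0.03,.03),tool(h,p,f)) for f in(0,1))) for p in(35,40,45,50,60))) for h in(0,30,60,90,120,150,180,-90,-45)])
```

```text
place: pitch 20..50, "." none, digits: flips bitmask for place & pre(-0.12, +20mm)
0 33333333
15 00000000
30 00000000
45 00000000
60 00000030
75 33333333
90 33333333
105 33333333
120 33333333
135 33333333
150 03333333
165 00000333
180 00000003
195 00000000
210 00000000
225 00000000
grasp1 headings (pitch 30..60)
-18.5 0000033
71.5 3333333
161.5 0003333
-108.5 3333333
lay (both flips needed): at R,angle0; rel heading; pitch 40,45,50,60
0.4 [(0, '00000'), (30, '00000'), (60, '33333'), (90, '33333'), (120, '33333'), (150, '33333'), (180, '33333'), (-90, '33333'), (-45, '33333')]
0.45 [(0, '00003'), (30, '00033'), (60, '33333'), (90, '33333'), (120, '33333'), (150, '33333'), (180, '33333'), (-90, '33333'), (-45, '33333')]
0.5 [(0, '00333'), (30, '33333'), (60, '33333'), (90, '33333'), (120, '33333'), (150, '33333'), (180, '33333'), (-90, '33333'), (-45, '33333')]
0.55 [(0, '33331'), (30, '33333'), (60, '33333'), (90, '33333'), (120, '33333'), (150, '33333'), (180, '03333'), (-90, '33333'), (-45, '33333')]
0.6 [(0, '33333'), (30, '33333'), (60, '33333'), (90, '33333'), (120, '33333'), (150, '03333'), (180, '00033'), (-90, '33333'), (-45, '33333')]
0.65 [(0, '33333'), (30, '33333'), (60, '33333'), (90, '33333'), (120, '33333'), (150, '00033'), (180, '00003'), (-90, '33333'), (-45, '33333')]
```

```bash
cat >> h.py <<'E'
def u3(h,z=0): return np.array([np.cos(np.radians(h)),np.sin(np.radians(h)),z])
def st(l=''): print(l,round(env.current_time_s(),1),np.round(env.current_eef_pos(),4),np.round(env.current_joints(),2),'w',round(env.current_width(),3),'F',np.round(env.current_wrist_force(),1))
E
python3 - <<'E'
from h import *
p=env.current_eef_pos()
st('start')
env.move_l([p[0],p[1],.42],max_speed=.3)
best=[]
for f in(0,1):
    M=tool(-108.4,45,f);g=np.array([.467,-.214,.045])-.008*u3(-108.4)
    pre=tcp(g,M)-.12*M[:,2]
    for n,q in(('hi',pre+[0,0,.15]),('pre',pre)): print(f,n,np.round(env.solve_ik(q,rv(M)),2))
E
```

```text
start 0.1 [0.2453 0.4916 0.2303] [-1.15  0.31  0.01  1.51 -0.    1.32 -0.03] w 1.002 F [ 0.7 -0.4 -0. ]
0 hi [-0.66  0.48  0.64  1.55  0.45  1.51 -0.45]
0 pre [-0.61  0.65  0.57  1.7   0.4   1.24 -0.6 ]
1 hi [-0.29  0.43  0.11  1.53  0.62  1.62  2.53]
1 pre [-0.34  0.59  0.18  1.69  0.59  1.34  2.37]
```

Run:
```python
from h import *
M=tool(-108.4,45,0);g=np.array([.467,-.214,.045])-.008*u3(-108.4)
t=tcp(g,M);pre=t-.12*M[:,2]
env.move_ptp(pre+[0,0,.15],rv(M)); st('hi')
env.move_l(pre,max_speed=.25); st('pre')
env.move_l(t,max_speed=.12); st('at')
env.command_gripper(0.0,40); st('grip'); print(env.current_finger_force())
s=snap('top','grip1.png'); s=snap('scene')
cv2.imwrite('pics/grip1.png',np.hstack([cv2.resize(x,(400,400)) for x in (s['color'][140:290,180:330],)])[:,:,::-1])
```

```text
hi 3.3 [ 0.4927 -0.1373  0.2664] [-0.66  0.48  0.64  1.55  0.45  1.51 -0.45] w 0.997 F [0.2 0.2 0.7]
pre 4.1 [ 0.493  -0.1389  0.1176] [-0.62  0.65  0.59  1.7   0.39  1.24 -0.59] w 0.996 F [1.2 0.3 0. ]
at 5.2 [ 0.4663 -0.2186  0.0319] [-0.51  0.75  0.6   1.84  0.42  0.96 -0.61] w 0.997 F [-0.1  0.4  0.4]
grip 5.6 [ 0.4659 -0.2187  0.0319] [-0.51  0.75  0.6   1.84  0.42  0.96 -0.61] w 0.6 F [0.6 2.7 3.2]
42.22673617769033
```

View pics/grip1.png

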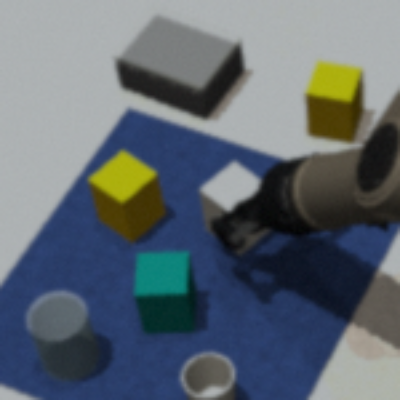

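The picture shows the gripper closed on the white cup at crop (235,205), with the width reading of 0.60 equal to about 51 mm, so the grasp is right. Next I'll lift, roll and lay it down.

Run:
```python
from h import *
p=env.current_eef_pos()
env.move_l([p[0],p[1],p[2]+.15],max_speed=.25); st('up')
q=np.array(env.current_joints());q[6]+=np.pi
env.move_j(q); st('roll')
M=tool(-90,45,1);g=np.array([.47,.06,.036]);t=tcp(g,M)
print(np.round(env.solve_ik(t+[0,0,.12],rv(M)),2))
env.move_ptp(t+[0,0,.12],rv(M)); st('above')
env.move_l(t,max_speed=.12); st('down')
s=snap('scene')
cv2.imwrite('pics/lay1.png',cv2.resize(s['color'][120:320,240:490],(750,600))[:,:,::-1])
```

```text
up 6.5 [ 0.4649 -0.2183  0.1803] [-0.56  0.51  0.66  1.75  0.48  1.24 -0.47] w 0.601 F [-0.3 -0.  -0.6]
roll 9.1 [ 0.4649 -0.2183  0.1802] [-0.56  0.51  0.66  1.75  0.48  1.24  2.67] w 0.603 F [ 0.   0.2 -1.6]
[-0.97  0.56  0.51  1.75  0.43  1.32  2.46]
above 10.2 [0.4703 0.0441 0.1434] [-0.97  0.56  0.51  1.75  0.43  1.33  2.46] w 0.606 F [ 0.4 -1.2 -0.7]
down 11.3 [0.4706 0.0467 0.023 ] [-0.94  0.75  0.47  1.8   0.39  1.11  2.37] w 0.606 F [ 0.1 -0.2 -0.6]
```

View pics/lay1.png

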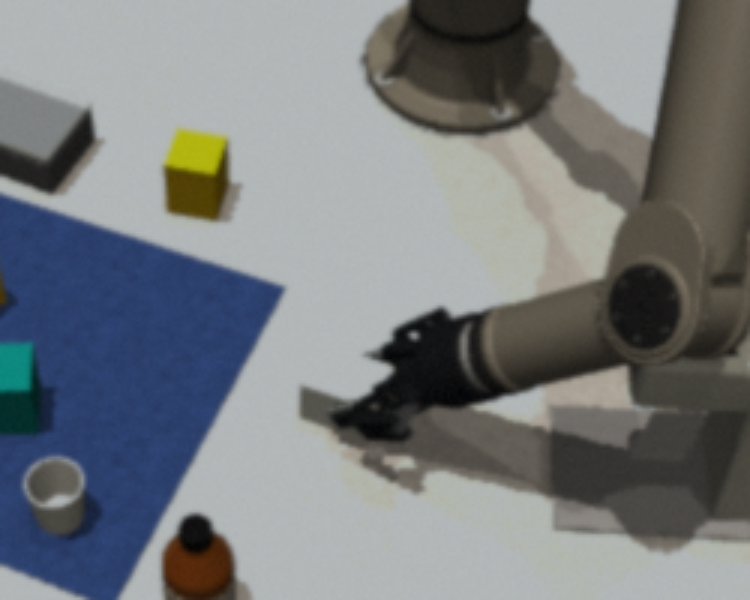

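The cup lies level, mouth toward -y, at about (330,405) in the crop. I'll release, go straight up and measure it from above.

Run:
```python
from h import *
p=env.current_eef_pos()
env.move_l([p[0],p[1],p[2]-.002],max_speed=.05); st('touch')
env.command_gripper(.85); st('open')
env.move_l([p[0],p[1],.20],max_speed=.25)
M=tool(90,60,0)
for f in(0,1):
    M=tool(90,60,f);q=tcp((.47,.055,.032),M)-.12*M[:,2]+[0,-.0,.08];print(f,np.round(env.solve_ik(q,rv(M)),2))
    env_q=env.solve_ik(tcp((.47,-.12,.2),M),rv(M));print(np.round(env_q,2))
# clear the view: swing up/away
env.move_l([p[0],p[1],.30],max_speed=.3);st('clear')
s=snap('top')
from h import depthpt
c=np.round(proj(s,[.47,.05,.052])).astype(int);print(c)
P=np.array([[*depthpt(s,(x,y)),x,y] for y in range(c[1]-45,c[1]+45) for x in range(c[0]-45,c[0]+45) if s['z_map'][y,x]>0])
T=P[(abs(P[:,2]-.052)<.01)];print(len(T),np.median(T[:,2]),cv2.minAreaRect((T[:,:2]*1000).astype(np.float32)))
w=snap('wrist')
A=cv2.resize(s['color'][c[1]-50:c[1]+50,c[0]-50:c[0]+50],(400,400),interpolation=2)
cv2.imwrite('pics/lay2.png',np.hstack([A,cv2.resize(w['color'],(400,400))])[:,:,::-1])
```

```text
touch 11.6 [0.4712 0.047  0.0218] [-0.94  0.75  0.47  1.8   0.39  1.11  2.37] w 0.606 F [-0.6  1.7  4.5]
open 11.9 [0.4705 0.0467 0.021 ] [-0.94  0.75  0.47  1.8   0.39  1.11  2.37] w 0.853 F [-0.   0.   0.8]
0 [-0.51  0.46  1.13  1.79 -0.82  1.56 -2.31]
[-0.23  0.61  1.13  1.67 -0.84  1.69 -2.08]
1 [-0.51  0.46  1.13  1.79 -0.82  1.56  0.83]
[-0.23  0.61  1.13  1.67 -0.84  1.69  1.06]
clear 13.3 [0.4704 0.047  0.2991] [-1.01  0.39  0.55  1.56  0.49  1.63  2.62] w 0.849 F [ 0.1 -0.   0.4]
[278 269]
836 0.05218929221444679 ((471.4090576171875, 50.79270935058594), (52.327919006347656, 69.56513977050781), 0.2723022699356079)
```

View pics/lay2.png

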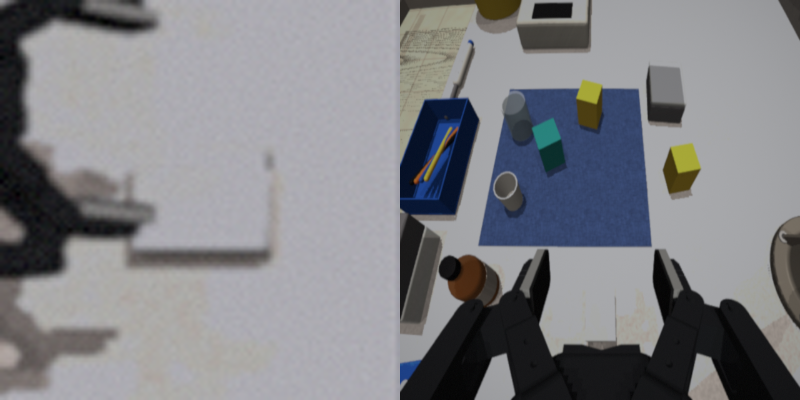

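The top view puts the lying cup at (0.471, 0.051) with a 52 x 70 mm face, top at 52 mm and no yaw. The wrist view shows the bystanders undisturbed. Next comes the regrasp from the mouth side.

Run:
```python
from h import *
M=tool(90,60,0);t=tcp((.4712,.0458,.032),M)
pre=t-.10*M[:,2]+[0,0,.08]
env.move_ptp(pre,rv(M)); st('hi')
env.move_l(t-.10*M[:,2],max_speed=.2)
env.move_l(t,max_speed=.12); st('at')
env.command_gripper(0.0,40); st('grip'); print(env.current_finger_force())
p=env.current_eef_pos(); env.move_l([p[0],p[1],p[2]+.15],max_speed=.25); st('up')
# carried pose, then upright
S=np.array([.438,.300,0]);h=108.8
F=tool(h,30,1);g=S-.006*u3(h)+[0,0,.047]
for n,b,dz in(('place',0,0),('in',0,.006),('pre',.16,.006),('prehi',.16,.08)):
    q=env.solve_ik(tcp(g,F)-b*u3(h)+[0,0,dz],rv(F));print(n,None if q is None else np.round(q,2))
```

```text
hi 17.4 [0.4712 0.0055 0.1821] [-0.5   0.49  1.13  1.81 -0.84  1.54 -2.27] w 0.848 F [ 0.1  0.2 -0. ]
at 19.0 [0.4718 0.0546 0.016 ] [-0.46  0.72  0.95  2.   -1.1   1.3  -2.06] w 0.852 F [-0.2  0.   0.3]
grip 19.3 [0.472  0.0543 0.0163] [-0.46  0.71  0.95  1.99 -1.1   1.3  -2.06] w 0.604 F [ 0.2 -1.8  4.3]
42.83877789974213
up 20.0 [0.471  0.055  0.1651] [-0.61  0.48  1.12  1.87 -0.88  1.46 -2.33] w 0.608 F [-0.7  0.2 -1.4]
place [ 0.67  1.16 -1.08  1.83 -0.1   0.8   0.27]
in [ 0.67  1.15 -1.08  1.83 -0.11  0.81  0.28]
pre [ 0.86  1.21 -1.08  1.63  0.01  1.13  0.32]
prehi [ 0.86  1.06 -1.08  1.62 -0.13  1.21  0.32]
```

Run:
```python
from h import *
p=env.current_eef_pos(); env.move_l([p[0],p[1],p[2]+.1],max_speed=.25)
S=np.array([.438,.300,0]);h=108.8
F=tool(h,30,1);t=tcp(S-.006*u3(h)+[0,0,.047],F)
a=t-.17*u3(h)
env.move_ptp(a+[0,0,.12],rv(F)); st('prehi')
env.move_l(a+[0,0,.006],max_speed=.15); st('pre')
s=snap('scene')
c=np.round(proj(s,[.47,.2,.08])).astype(int)
cv2.imwrite('pics/pre.png',cv2.resize(s['color'][c[1]-100:c[1]+100,c[0]-125:c[0]+125],(750,600))[:,:,::-1])
```

```text
prehi 23.0 [0.4889 0.1492 0.1569] [ 0.86  0.99 -1.08  1.59 -0.18  1.28  0.32] w 0.608 F [-0.1  0.4 -1.1]
pre 23.9 [0.4899 0.1494 0.0446] [ 0.82  1.14 -0.99  1.61 -0.1   1.16  0.41] w 0.604 F [ 0.2  0.9 -0.2]
```

View pics/pre.png

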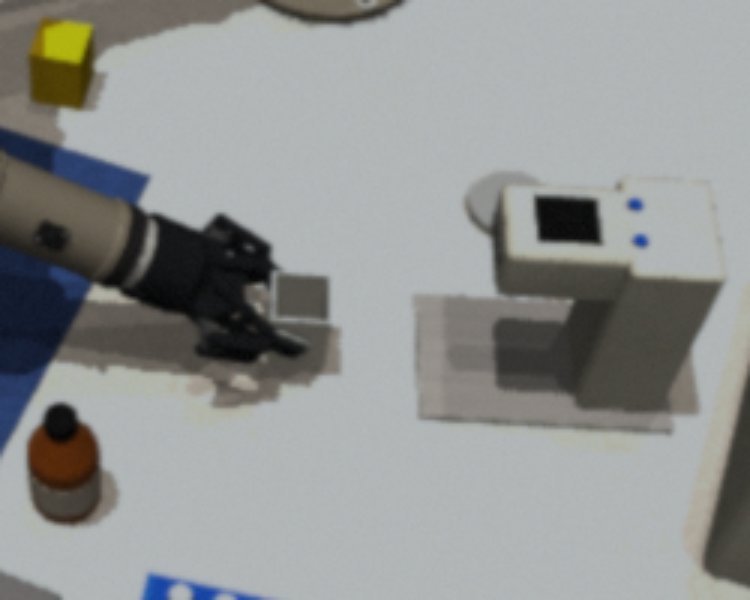

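The cup is upright, with its open rim at (302,297) in the crop and the path to the plate clear. I'll check its held position from the rim before inserting.

Run:
```python
from h import *
S=np.array([.438,.300,0]);h=108.8;u=u3(h)[:2];l=np.array([-u[1],u[0]])
e=S[:2]-.17*u;print('expected',e)
for n in('top','scene'):
    s=snap(n);c=np.round(proj(s,[*e,.083])).astype(int)
    P=np.array([depthpt(s,(x,y)) for y in range(c[1]-35,c[1]+35) for x in range(c[0]-35,c[0]+35) if s['z_map'][y,x]>0])
    r=P[:,:2]-e; a=r@u;b=r@l
    k=(abs(P[:,2]-.083)<.006)&(a>-.045)&(a<.05)&(abs(b)<.05)
    k2=k&(abs(b)<.02)
    print(n,k.sum(),'z',np.median(P[k,2]),'far edge(exp .026)',np.percentile(a[k],[95,99.5]),'lat where a>.016',np.percentile(b[k&(a>.016)],[1,99]))
```

```text
expected [0.49278517 0.13906963]
top 328 z 0.08273678777316618 far edge(exp .026) [0.024726   0.02597809] lat where a>.016 [-0.02714837  0.02571586]
scene 218 z 0.08213550174520656 far edge(exp .026) [0.02560335 0.02612787] lat where a>.016 [-0.02868387  0.02406831]
```

Held position matches to about 2 mm, so I'll insert, lower and release.

Run:
```python
from h import *
S=np.array([.438,.300,0]);h=108.8
F=tool(h,30,1);t=tcp(S-.006*u3(h)+[0,0,.047],F)
env.move_l(t+[0,0,.006],max_speed=.08); st('in')
env.move_l(t,max_speed=.03); st('down')
z=0
while env.current_wrist_force()[2]<3 and z<.004:
    z+=.0005; env.move_l(t-[0,0,z],max_speed=.02)
st('touch'); print(z)
env.command_gripper(.85); st('open')
env.move_l(t-[0,0,z]-.17*u3(h),max_speed=.1); st('out')
e=S[:2];u=u3(h)[:2];l=np.array([-u[1],u[0]])
s=snap('scene')
c=np.round(proj(s,[.47,.25,.08])).astype(int)
cv2.imwrite('pics/placed.png',cv2.resize(s['color'][c[1]-80:c[1]+80,c[0]-100:c[0]+100],(750,600),interpolation=2)[:,:,::-1])
```

```text
in 26.3 [0.435  0.3096 0.0434] [ 0.65  1.12 -1.05  1.83 -0.17  0.81  0.32] w 0.606 F [ 0.7  0.4 -1. ]
down 26.7 [0.4348 0.3098 0.0372] [ 0.65  1.13 -1.04  1.83 -0.16  0.8   0.33] w 0.604 F [-1.  -0.5 -0.1]
touch 27.2 [0.4346 0.3101 0.0372] [ 0.65  1.13 -1.04  1.83 -0.16  0.8   0.33] w 0.603 F [-0.1 -3.1  4.7]
0.001
open 27.5 [0.4344 0.3099 0.036 ] [ 0.65  1.13 -1.04  1.83 -0.16  0.8   0.33] w 0.849 F [-0.2  0.5  0.1]
out 29.4 [0.4889 0.1497 0.0367] [ 0.82  1.16 -0.98  1.61 -0.09  1.15  0.42] w 0.846 F [-0.5  0.2 -0.4]
```

View pics/placed.png

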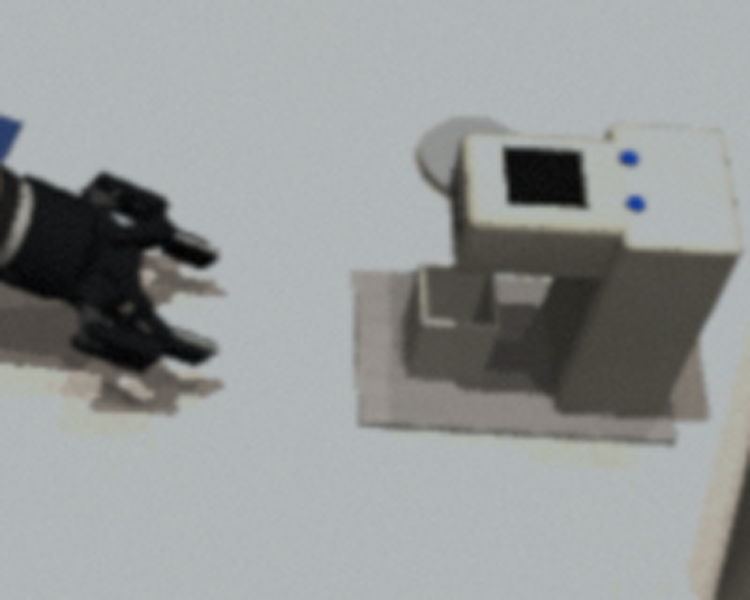

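The cup stands upright on the plate under the head, its rim at about (458,295) in the crop. One numeric check of its position, then I'll hand in.

Run:
```python
from h import *
S=np.array([.438,.300]);h=108.8;u=u3(h)[:2];l=np.array([-u[1],u[0]])
s=snap('scene');c=np.round(proj(s,[*S,.05])).astype(int)
P=np.array([depthpt(s,(x,y)) for y in range(c[1]-35,c[1]+35) for x in range(c[0]-40,c[0]+35) if s['z_map'][y,x]>0])
r=P[:,:2]-S;a=r@u;b=r@l
k=(abs(a)<.045)&(abs(b)<.045)&(P[:,2]>.02)&(P[:,2]<.085)
# outer side face toward camera (lateral, -l side) and rim
print(k.sum(),'z',np.percentile(P[k,2],[1,99]),'along',np.percentile(a[k],[1,99]),'lat',np.percentile(b[k],[1,50,99]))
o=k&(P[:,2]<.065)&(b<-.02);print('face lat (exp -.026)',np.median(b[o]),'along',np.percentile(a[o],[1,99]))
for i in(1,2): 
    o2=o&(P[:,2]>.045) if i==1 else o&(P[:,2]<.04); print(np.median(b[o2]),o2.sum())
```

```text
589 z [0.02055495 0.078692  ] along [-0.0277174   0.02527816] lat [-0.02911126 -0.01117385  0.02664466]
face lat (exp -.026) -0.02602828823127644 along [-0.02732799  0.02577954]
-0.02628260087588268 90
-0.025791200506849438 91
```

Centred within about 1 mm, and vertical.

Run:
```python
from h import *
env.hold(.5); st('end'); print(env.sign_off())
```

```text
end 30.0 [0.4894 0.1489 0.0365] [ 0.82  1.16 -0.98  1.61 -0.09  1.15  0.42] w 0.851 F [-0.1 -0.5 -0.2]
the job is handed in; nothing more can be done
None
```

The white cup stands mouth-up on the foot plate, measured about 1 mm from the point under the nozzle. The job was handed in at about 30 s, and I saw no nozzle contact or moved bystanders, but `sign_off` returned no verdict.

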